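# Put the set-up kit back in its foam

### The job

Put the setting block, the V-block, the tape measure and the bolt away, each in the foam insert whose cut-out is made for it, seated on the blue floor of the cut-out and the same way up as it stands now. Leave the loose aluminium box offcut and the steel angle offcut where they lie.

Things in the scene. Friction and masses are not known exactly. Their poses are not given: they have to be found in the camera images.
- gauge_block: Ground grey steel setting block with six dark round spots on top, 50 (x) x 75 (y) x 25 (z) mm, 0.5 to 0.9 kg, lying flat near the front of the table (a like block that is part of the room stands far back, out of the job). Origin: centre of its underside; z up. Belongs in the foam with the 62 x 87 mm cut-out.
- v_block: Grey steel V-block, 45 (x) x 50 (y) x 42 (z) mm, 0.4 to 0.7 kg, standing with its V groove open upward; the groove runs along its x and the flat outer faces look along y. Origin: centre of its underside; z up. Belongs, groove up, in the square 60 mm cut-out (any quarter turn fits). Another V-block, far back at the left, is not part of the job.
- tape_measure: Yellow tape measure, black round patch on its sides, 38 (x) x 99 (y) x 65 (z) mm, about 0.3 kg, standing on its base. The 36 mm thick case spans y = -23 to +49 mm (middle +13: grip there across x); a thin tape end with hook, under 14 mm high, sticks out to y = -49. Origin: centre of the 38 x 99 footprint, at its underside; z up. Belongs, standing, in the 50 x 111 mm cut-out, either way round.
- bolt: Plain steel M12 bolt standing on its hexagon head, 51 mm tall; head 22 x 19 mm and 9 mm high, shank 12 mm in diameter from 9 mm up to the top, about 60 g. Origin: centre of the underside of the head; z up along the shank. Belongs, standing on its head, in the foam with the round cut-out.
- foam_gauge: Fixed foam insert, black with a blue floor in its cut-out. 92 (x) x 117 (y) mm with a rectangular cut-out 62 (x) x 87 (y) mm, for the setting block. Foam top 10 mm and cut-out floor 3 mm above the table. Origin: centre of the cut-out at table height; x and y run along the edges of the foam, z up.
- foam_vee: Fixed foam insert, black with a blue floor in its cut-out. 90 x 90 mm with a square cut-out 60 x 60 mm, for the V-block. Foam top 10 mm and cut-out floor 3 mm above the table. Origin: centre of the cut-out at table height; x and y run along the edges of the foam, z up.
- foam_tape: Fixed foam insert, black with a blue floor in its cut-out. 80 (x) x 141 (y) mm with a long rectangular cut-out 50 (x) x 111 (y) mm, for the tape measure. Foam top 10 mm and cut-out floor 3 mm above the table. Origin: centre of the cut-out at table height; x and y run along the edges of the foam, z up.
- foam_bolt: Fixed foam insert, black with a blue floor in its cut-out. 76 x 76 mm with a round cut-out 36 mm in diameter, for the bolt. Foam top 10 mm and cut-out floor 3 mm above the table. Origin: centre of the cut-out at table height; x and y run along the edges of the foam, z up.
- box_offcut: Loose piece of bright aluminium box section, 30 (x) x 60 (y) x 30 (z) mm, a bystander that has no foam. Origin: centre of its underside.
- angle_offcut: Loose piece of steel angle, 30 (x) x 75 (y) x 30 (z) mm, 4 mm thick, a bystander that has no foam. Origin: centre of its underside.
Mind the look-alikes: they are no part of the job. Leave any green or purple look-alike of the foam_bolt alone.

How it is judged:
By the outcome, as a careful person would: the job done as asked, in the order asked, and still so for the second after the job is handed in, with the robot touching nothing.
It also fails if it takes over 112 s, if anything falls off the work surface, if the arm or the gripper's body presses on something with over 40 N, if the wrist force passes 120 N, or if a joint passes its speed limit or range.

### The arm

A 6-joint arm with a two-finger parallel gripper is mounted at the origin on a cart in front of the work surface, level with it; the furniture and walls round the work are solid. World frame = base frame: x ahead of the robot, y to its left, z up, the work surface at z = 0. Lengths are in m, angles in rad, forces in N, time in s.
With the tool pointing down it reaches from about 0.225 to 0.875 m from the base axis. Payload 3.4 kg.
Tool frame: the origin (TCP) lies on the centre line of the jaws, within the pads' length; the fingertips stand 11 mm ahead of it and the grasp point (between the pads) lies 8 mm behind it; z points along the fingers, y is the line along which they close (so a half turn about z gives the same grasp; the last joint's range is limited). The gripper opens to 85 mm and grips with 20 to 120 N. Pads are 22 mm wide; open, the fingers measure 114 mm over their backs; the gripper's body (76 mm by 85 mm) begins 54 mm behind the grasp point. The pads swing forward as they close: fully open they stand 13 mm farther back than shut.
Start: joints at [1.217, 0.276, 1.505, -0, 1.361, -0.121], TCP at [0.133, 0.56, 0.242] pointing down, gripper open.
Joint ranges: [-2.89, 2.89], [-0.75, 2.08], [0.22, 2.7], [-1.18, 4.32], [0.11, 2.71], [-2.7, 2.7]. Speed limits (rad/s): [2.57, 2.57, 3.14, 3.14, 3.14, 3.14].

### API

Orientations are given as a unit quaternion [w, x, y, z].
In Python, from rig import manip, eyes, job gives the robot as it stands.
- The arm moves only by the tool drive_tool, never from a script. Its argument "rows" is a list of rows, each a list of 3 entries, a list of its own where there are three numbers: the turn, a rotation vector about the world's x, y, z in rad, then the shift along the world's x, y, z in cm, then the finger opening in cm, from 0 to 8.54. A call has 1 to 8 rows; each row shifts and turns the commanded pose from where the row before left it; what a row does not reach is not made up. A row lasts 1/8 s, in which the tool goes at most 62.5 mm and 10.7 degrees, less where a joint would pass 70% of its speed; a pose out of reach is approached as far as the arm can. A call is refused whole if a number of a shift passes 6.25 or a number of a turn 0.188, either way. A call with a gripper value outside its range is refused whole. The fingers move at their own pace and stop on an object; "force" is the grip in N (left out, the last holds). Time passes only in rows, so rows that do not move let the fingers close. It gives the time, the measured TCP pose, the force, the opening and the grip force at its end, in the units of the state.
- manip.get_state(): the state, without advancing time (a new reading comes with each control period).
- eyes.get_image(name): name is "scene" or "top" or "wrist"; returns the picture (384x512x3 uint8, red, green, blue); there is no depth.
- eyes.get_calibration(name): a dict with "camera_matrix" (3x3 intrinsics, pixels), "k1" (the pictures are not rectified: a ray, as slopes to the right and down, at radius r is drawn at 1 + k1 r^2 times it, then the intrinsics apply), "view" (4x4, takes a point from world to camera coordinates). Camera axes: x right, y up, looking along -z (the intrinsics and any distortion apply to the point x, -y, -z); pixel columns grow to the right and rows downward; lengths in m; the calibration is good to about 2 mm. A picture is of the moment at which its call begins: read the wrist's pose just before it. get_calibration takes no time and is no camera call; for the wrist camera it gives the pose at the moment of the call.
- job.sign_off(): hands the job in; it is judged then, once.
The state is a dict: "clock": time; "qpos": joint angles; "qd": joint speeds; "effort": joint torques, N m; "position": TCP position; "ee_rot": TCP orientation; "contact_force": force on the tool from outside, world axes, zero at the start; "moment": the same for the moment, N m; "width": finger opening in m; "gripper_force": force on a finger pad.
Only numpy, scipy, OpenCV 4.12 (cv2) and the standard library are available. Lean on these libraries where they do the work, as an engineer would, in place of code of your own. Each camera call takes 0.05 s, during which the arm holds its last target. There are 200 camera calls.

## Working session

There is one attempt and no reset: what is moved stays moved. The work goes in short steps, Python scripts to look and compute and a tool call to move; the robot and the scene stay as the last step left them, time stands still between calls to the robot, and variables do not carry over. Pictures are saved under pics/ and viewed, at most 14 in all, crops included, and the job is handed in when it is done.

Besides the shell and the picture viewer there is one more tool, called as name([rows], argument=value, ...), one row to a line, values as JSON. drive_tool: Moves the arm, as the interface text tells. Its arguments: {"type":"object","properties":{"rows":{"type":"array"},"force":{"type":"number"}},"required":["rows"]}

```bash
mkdir -p pics; ls; cat > h.py <<'E'
import numpy as np, cv2
from rig import manip, eyes, job
def shot(name, fn=None):
    c=eyes.get_calibration(name); im=eyes.get_image(name)
    if fn: cv2.imwrite('pics/'+fn, im[:,:,::-1])
    return c, im
def ray(c,u,v):
    K=np.array(c['camera_matrix'],float); V=np.array(c['view'],float)
    p=cv2.undistortPoints(np.array([[[u,v]]],float),K,np.array([c['k1'],0,0,0,0.]))[0,0]
    R=V[:3,:3]; o=-R.T@V[:3,3]; d=R.T@np.array([p[0],-p[1],-1]); return o,d
def onz(c,u,v,z):
    o,d=ray(c,u,v); return (o+d*(z-o[2])/d[2])[:2]
def proj(c,P):
    K=np.array(c['camera_matrix'],float); V=np.array(c['view'],float)
    q=V[:3,:3]@np.array(P,float)+V[:3,3]; s=np.array([q[0],-q[1]])/-q[2]
    s=s*(1+c['k1']*(s@s)); return K[0,0]*s[0]+K[0,2],K[1,1]*s[1]+K[1,2]
E
python3 - <<'E'
from h import *
for n in ('scene','top','wrist'):
    c,im=shot(n,n+'0.png'); print(n,c['k1'],np.round(c['camera_matrix'],1).tolist(),np.round(c['view'],3).tolist())
a=cv2.imread('pics/top0.png'); cv2.imwrite('pics/top0b.png',cv2.resize(a,(800,600),interpolation=cv2.INTER_CUBIC))
print(manip.get_state())
E
```

```text
pics
scene -0.10089169972889868 [[463.5, 0.0, 255.0], [0.0, 463.5, 193.2], [0.0, 0.0, 1.0]] [[0.478, -0.878, -0.016, -0.283], [0.584, 0.304, 0.752, -0.345], [-0.656, -0.369, 0.659, -1.091], [0.0, 0.0, 0.0, 1.0]]
top -0.08853737324180044 [[349.4, 0.0, 255.0], [0.0, 349.4, 188.8], [0.0, 0.0, 1.0]] [[0.003, -1.0, -0.007, 0.0], [0.987, 0.001, 0.163, -0.564], [-0.163, -0.008, 0.987, -1.106], [0.0, 0.0, 0.0, 1.0]]
wrist -0.057325055848499354 [[309.4, 0.0, 250.8], [0.0, 309.4, 196.0], [0.0, 0.0, 1.0]] [[0.231, 0.973, -0.002, -0.573], [-0.925, 0.219, -0.312, 0.04], [-0.303, 0.073, 0.95, -0.38], [0.0, 0.0, 0.0, 1.0]]
{'clock': 0.15, 'qpos': array([ 1.21700821e+00,  2.76470519e-01,  1.50580547e+00, -7.82480751e-06,
        1.36070917e+00, -1.21030990e-01]), 'qd': array([ 1.29652154e-03, -4.41851993e-03, -3.92661329e-03,  2.60279960e-03,
       -6.83791476e-04, -5.57913442e-05]), 'effort': array([ 1.01827038e-03, -4.17145407e+01, -2.46033973e+01, -1.86193911e-04,
        7.69000675e-03, -1.59043232e-06]), 'position': array([0.132529  , 0.55914639, 0.24164125]), 'ee_rot': array([-1.60029847e-04,  1.16115195e-01,  9.93235509e-01, -6.77621738e-04]), 'contact_force': array([0.16119462, 0.51748929, 0.46992286]), 'moment': array([-0.03551962,  0.01478054, -0.03733728]), 'gripper_force': 0.0, 'width': 0.08546300291449305}
```

View pics/top0b.png

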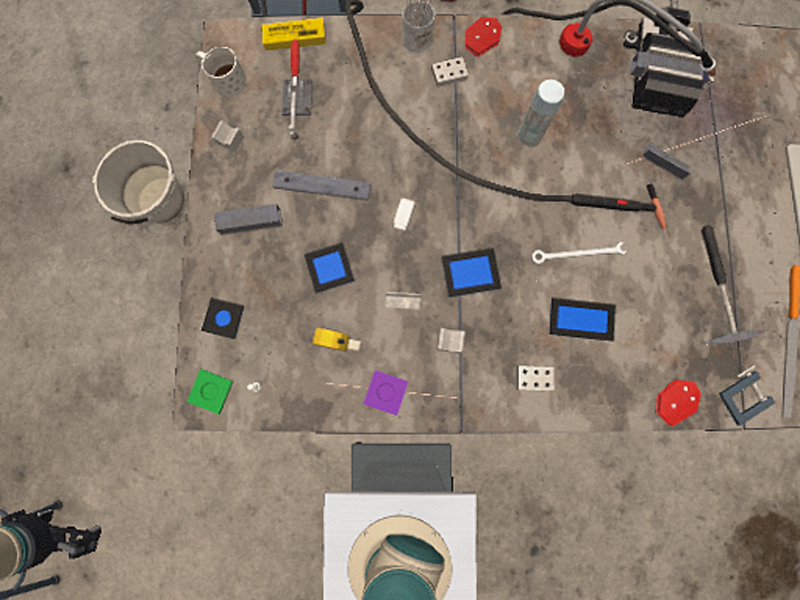

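View pics/scene0.png

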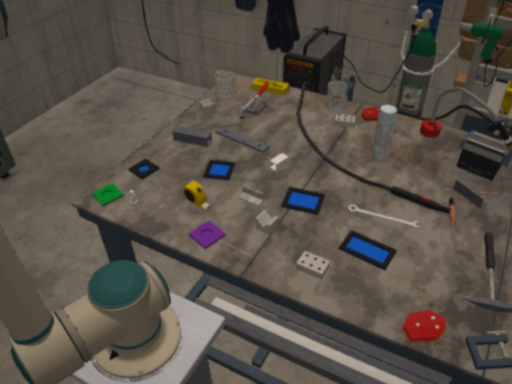

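The top view (800x600 copy) shows four blue-floored foams: bolt (222,318), vee (330,267), gauge (471,272) and tape (583,319). The objects are the setting block (536,378), V-block (451,340), tape measure (335,340) and bolt (254,387). The angle offcut is at (404,300) and the box offcut at (404,213).

```bash
cat >> h.py <<'E'
def rect(c,mask,z,near=None,amin=30,pr=True):
    """largest/nearest blob -> centre, size (mm), long-axis angle (deg) on plane z"""
    cs,_=cv2.findContours(mask.astype(np.uint8),cv2.RETR_EXTERNAL,cv2.CHAIN_APPROX_NONE); out=[]
    for k in cs:
        if cv2.contourArea(k)<amin: continue
        P=np.array([onz(c,*p[0],z) for p in k],np.float32)*1000
        r=cv2.minAreaRect(P); b=cv2.boxPoints(r); e=[b[1]-b[0],b[2]-b[1]]; e=max(e,key=np.linalg.norm)
        out.append((np.round(r[0],1).tolist(),np.round(sorted(r[1]),1).tolist(),round(float(np.degrees(np.arctan2(e[1],e[0])))%180,1),k.reshape(-1,2).mean(0).round().tolist(),cv2.contourArea(k)))
    return out
E
python3 - <<'E'
from h import *
c=eyes.get_calibration('top'); im=cv2.imread('pics/top0.png')
hsv=cv2.cvtColor(im,cv2.COLOR_BGR2HSV); H,S,V=cv2.split(hsv)
print('blue'); [print(r) for r in rect(c,(H>95)&(H<125)&(S>150)&(V>100),.003)]
print('yellow'); [print(r) for r in rect(c,(H>20)&(H<32)&(S>150)&(V>120),.03)]
print('light')
m=((V>165)&(S<70)); m[:, :100]=0; m[275:]=0
[print(r) for r in rect(c,m,.02,amin=15)]
cw=eyes.get_calibration('wrist'); Vw=np.array(cw['view']); s=manip.get_state()
p=-Vw[:3,:3].T@Vw[:3,3]; from scipy.spatial.transform import Rotation as R
q=s['ee_rot']; T=R.from_quat([q[1],q[2],q[3],q[0]]).as_matrix(); print('cam in tool',T.T@(p-s['position']),(T.T@Vw[:3,:3].T).round(3).tolist()); print('tool',T.round(2).tolist())
a=cv2.resize(im[185:285,120:370],None,fx=3.2,fy=3.2,interpolation=cv2.INTER_CUBIC); cv2.imwrite('pics/crop0.png',a)
E
```

```text
blue
([519.0, 388.4], [31.6, 31.7], 2.9, [142.0, 203.0], 68.5)
([518.9, -400.6], [50.2, 111.8], 83.6, [372.0, 204.0], 422.0)
([622.8, -158.1], [62.8, 88.2], 99.4, [301.0, 174.0], 415.0)
([633.7, 157.0], [59.7, 62.1], 108.8, [210.0, 171.0], 269.5)
yellow
([472.7, 145.3], [36.2, 70.6], 77.8, [211.0, 217.0], 197.0)
([1208.6, 257.5], [57.7, 150.8], 96.0, [187.0, 19.0], 467.5)
light
([295.5, -821.5], [26.3, 27.0], 178.2, [496.0, 269.0], 16.0)
([298.1, -788.5], [21.5, 80.2], 119.0, [486.0, 267.0], 30.0)
([307.4, 345.8], [30.2, 49.6], 2.3, [149.0, 268.0], 35.0)
([348.4, 321.5], [29.0, 38.7], 112.2, [158.0, 255.0], 27.0)
([359.6, -197.0], [24.9, 48.4], 152.1, [315.0, 252.0], 50.5)
([371.6, 309.5], [19.7, 27.1], 90.6, [162.0, 247.0], 34.0)
([352.2, -322.0], [133.9, 159.1], 89.4, [349.0, 257.0], 824.5)
([415.6, -98.9], [30.8, 50.0], 24.0, [286.0, 234.0], 61.0)
([431.6, 19.2], [26.6, 27.8], 80.7, [250.0, 228.0], 19.0)
([411.0, 499.7], [32.3, 63.7], 0.6, [108.0, 234.0], 41.5)
([397.8, -812.2], [68.3, 126.0], 172.1, [494.0, 239.0], 241.0)
([444.1, -463.6], [39.4, 56.8], 68.1, [396.0, 225.0], 76.5
[... 1951 characters left out ...]
669.2], [9.4, 123.3], 79.4, [432.0, 33.0], 32.0)
([1135.0, 447.9], [66.3, 103.4], 50.9, [136.0, 41.0], 26.0)
([1194.6, -259.6], [22.6, 61.0], 177.2, [325.0, 25.0], 48.0)
([1220.0, -381.5], [28.2, 52.7], 4.5, [355.0, 18.0], 28.0)
([1236.9, 391.3], [19.5, 31.0], 177.9, [153.0, 15.0], 17.5)
([1229.7, 422.6], [31.2, 50.8], 4.6, [145.0, 17.0], 44.0)
([1249.0, 283.2], [8.9, 80.9], 88.5, [181.0, 11.0], 16.5)
([1224.1, 147.7], [30.2, 69.3], 13.7, [217.0, 16.0], 55.0)
([1246.6, -608.3], [46.8, 66.8], 11.8, [413.0, 15.0], 60.0)
cam in tool [ 0.07965851 -0.00074642 -0.13119269] [[-0.0, 0.95, 0.312], [1.0, 0.0, 0.0], [-0.0, 0.312, -0.95]]
tool [[-0.97, 0.23, -0.0], [0.23, 0.97, -0.0], [0.0, -0.0, -1.0]]
```

View pics/crop0.png

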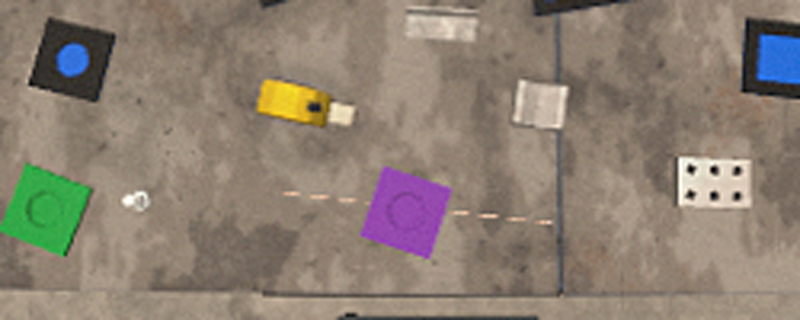

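The crop shows the setting block at (715,183) and the V-block at (540,105) with its groove running up and down in the image. The tape measure case is at (295,100) with its hook at (340,113), and the bolt is at (135,202). I'm moving above the setting block first.

drive_tool([
  [[0,0,-0.085],[3,-5.4,0],8.5],
  [[0,0,-0.085],[3,-5.4,0],8.5],
  [[0,0,-0.085],[3,-5.4,0],8.5],
  [[0,0,-0.085],[3,-5.4,0],8.5],
  [[0,0,-0.085],[3,-5.4,0],8.5],
  [[0,0,-0.085],[3,-5.4,0],8.5],
  [[0,0,-0.085],[3,-5.4,0],8.5],
  [[0,0,-0.085],[3,-5.4,0],8.5],
])

```text
clock: 1.15
position: [0.3732, 0.1257, 0.2424]
ee_rot: [0.0, 0.442, 0.897, 0.0]
contact_force: [1.2, 0.5, 0.1]
width: 0.0849
gripper_force: 0.0
```

drive_tool([
  [[0,0,-0.085],[0.2,-5.1,-0.9],8.5],
  [[0,0,-0.085],[0.2,-5.1,-0.9],8.5],
  [[0,0,-0.085],[0.2,-5.1,-0.9],8.5],
  [[0,0,-0.085],[0.2,-5.1,-0.9],8.5],
  [[0,0,-0.085],[0.2,-5.1,-0.9],8.5],
  [[0,0,-0.085],[0.2,-5.1,-0.9],8.5],
  [[0,0,-0.085],[0.2,-5.1,-0.9],8.5],
  [[0,0,-0.085],[0.2,-5.1,-0.9],8.5],
])

```text
clock: 2.15
position: [0.3884, -0.2821, 0.1699]
ee_rot: [-0.0, 0.716, 0.698, 0.0]
contact_force: [0.0, 0.3, -0.0]
width: 0.0849
gripper_force: 0.0
```

```bash
cat >> h.py <<'E'
def st():
    s=manip.get_state(); q=s['ee_rot']
    from scipy.spatial.transform import Rotation as R
    M=R.from_quat([q[1],q[2],q[3],q[0]]).as_matrix()
    print('t %.2f pos'%s['clock'],(s['position']*1000).round(1),'yang %.1f'%np.degrees(np.arctan2(M[1,1],M[0,1])),'tilt',M[:2,2].round(3),'w %.1f'%(s['width']*1000)); return s
E
python3 - <<'E'
from h import *
st(); c,im=shot('wrist','w1.png'); np.save('w1.npy',c)
print([np.round(onz(c,u,v,.025)*1000) for u,v in((250,196),(0,196),(511,196),(250,0),(250,383))])
E
```

```text
t 2.15 pos [ 388.4 -282.1  169.9] yang -1.5 tilt [0. 0.] w 84.9
[array([ 388., -293.]), array([ 143., -287.]), array([ 644., -300.]), array([ 392., -130.]), array([ 381., -530.])]
```

View pics/w1.png

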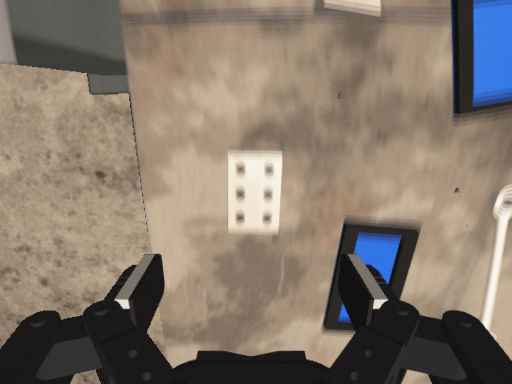

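The wrist view shows the setting block at (255,193), almost square to the image. The gauge foam is at the top right (490,55), and the tape foam is partly hidden behind the right finger.

```bash
python3 - <<'E'
from h import *
c=np.load('w1.npy',allow_pickle=True).item(); im=cv2.imread('pics/w1.png')
V=im.min(2); m=(V>190).astype(np.uint8); m=cv2.morphologyEx(m,cv2.MORPH_CLOSE,np.ones((11,11))); m[:,:200]=0;m[:,310:]=0;m[:130]=0;m[250:]=0
print(im[165:225:12,255],im[140,240:270:10])
for z in (.025,): [print(r) for r in rect(c,m,z)]
E
```

```text
[[230 241 247]
 [220 236 244]
 [216 233 242]
 [214 232 242]
 [208 229 240]] [[114 135 155]
 [ 96 111 129]
 [102 122 140]]
([391.4, -289.9], [48.7, 73.0], 87.2, [254.0, 191.0], 3710.0)
```

drive_tool([
  [[0,0,-0.023],[0.3,-0.8,-3],8.5],
  [[0,0,0],[0,0,-4.5],8.5],
  [[0,0,0],[0,0,-4.5],8.5],
  [[0,0,0],[0,0,-2.4],8.5],
  [[0,0,0],[0,0,-0.7],8.5],
  [[0,0,0],[0,0,0],4.0],
  [[0,0,0],[0,0,0],4.0],
  [[0,0,0],[0,0,0],4.0],
], force=70)

```text
clock: 3.2
position: [0.392, -0.2891, 0.0209]
ee_rot: [0.001, 0.723, 0.691, -0.0]
contact_force: [-2.5, -0.7, 5.7]
width: 0.0484
gripper_force: 73.8
```

drive_tool([
  [[0,0,0],[0,0,0],4.0],
  [[0,0,0],[0,0,0],4.0],
])

```text
clock: 3.45
position: [0.392, -0.2891, 0.0209]
ee_rot: [0.001, 0.723, 0.691, -0.0]
contact_force: [-1.7, -0.4, 6.3]
width: 0.0479
gripper_force: 73.9
```

drive_tool([
  [[0,0,0],[0,0,3],4.0],
  [[0,0,0],[0,0,6],4.0],
  [[0,0,0.07],[4.62,2.62,2],4.0],
  [[0,0,0.07],[4.62,2.62,1],4.0],
  [[0,0,0.07],[4.62,2.62,0],4.0],
  [[0,0,0],[4.62,2.62,0],4.0],
  [[0,0,0],[4.62,2.62,0],4.0],
  [[0,0,0],[0,0,0],4.0],
])

```text
clock: 4.45
position: [0.6259, -0.1548, 0.1384]
ee_rot: [0.0, 0.645, 0.764, 0.001]
contact_force: [-0.8, -0.9, -6.7]
width: 0.0481
gripper_force: 76.8
```

```bash
python3 - <<'E'
from h import *
st(); c,im=shot('wrist','w2.png'); np.save('w2.npy',c); im=im[:,:,::-1]
h=cv2.cvtColor(np.ascontiguousarray(im),cv2.COLOR_BGR2HSV);H,S,V=cv2.split(h)
[print(r) for r in rect(c,(H>95)&(H<125)&(S>150)&(V>80),.003,amin=200)]
E
```

```text
t 4.45 pos [ 625.9 -154.8  138.4] yang 9.7 tilt [0.002 0.001] w 48.1
([533.9, -392.7], [28.2, 70.4], 65.0, [134.0, 370.0], 639.5)
([617.0, -130.7], [32.9, 63.7], 9.6, [245.0, 159.0], 2613.0)
```

View pics/w2.png

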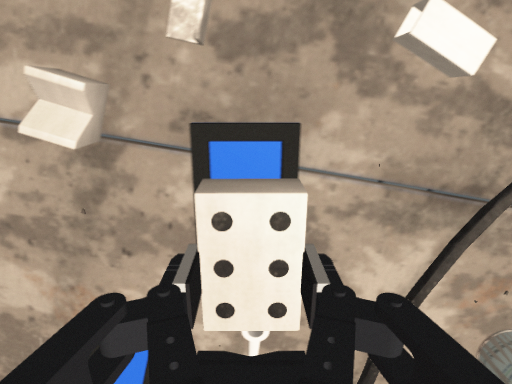

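The block hangs square to the foam, with its top corners near (197,193), (307,193), (300,331) and (204,331). Blue floor is visible at (245,159).

```bash
python3 - <<'E'
from h import *
c=np.load('w2.npy',allow_pickle=True).item()
P=np.array([onz(c,u,v,.1425) for u,v in((197,193),(307,193),(300,331),(204,331))])*1000
print(P.round(1),P.mean(0),np.linalg.norm(P[1]-P[0]),np.linalg.norm(P[3]-P[0]))
E
```

```text
[[ 596.5 -120.3]
 [ 643.4 -112.4]
 [ 656.7 -185.3]
 [ 608.2 -193.4]] [ 626.19420709 -152.83768961] 47.496795040309365 74.03631862721073
```

drive_tool([
  [[0,0,0],[-0.4,-0.3,-4],4.0],
  [[0,0,0],[0,0,-4.5],4.0],
  [[0,0,0],[0,0,-2],4.0],
  [[0,0,0],[0,0,-0.7],4.0],
  [[0,0,0],[0,0,-0.2],4.0],
  [[0,0,0],[0,0,0],4.0],
  [[0,0,0],[0,0,0],6.5],
  [[0,0,0],[0,0,0],6.5],
])

```text
clock: 5.5
position: [0.619, -0.1613, 0.0264]
ee_rot: [0.001, 0.647, 0.763, 0.0]
contact_force: [0.5, -0.4, 0.0]
width: 0.065
gripper_force: 0.0
```

drive_tool([
  [[0,0,0],[0,0,3],7.5],
  [[0,0,0],[0,0,5],8.5],
  [[0,0,0],[0,0,4],8.5],
  [[0,0,0],[0,0,0],8.5],
  [[0,0,0],[0,0,0],8.5],
])

```text
clock: 6.12
position: [0.6181, -0.1605, 0.1447]
ee_rot: [-0.0, 0.647, 0.763, -0.0]
contact_force: [0.3, 1.4, 0.3]
width: 0.0851
gripper_force: 0.0
```

```bash
python3 - <<'E'
from h import *
st(); c,im=shot('wrist','w3.png'); np.save('w3.npy',c)
E
```

```text
t 6.12 pos [ 618.1 -160.5  144.7] yang 9.4 tilt [-0.001  0.   ] w 85.1
```

View pics/w3.png

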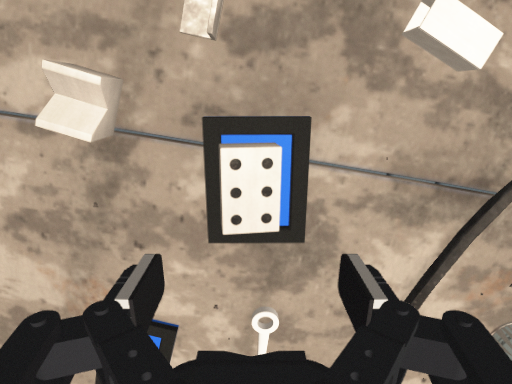

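The setting block lies in the cut-out, shifted toward the lower left: its top spans (219..282, 144..234) and the foam's outer edge spans (203..310, 117..243). I'll check the numbers for level and clearance.

```bash
python3 - <<'E'
from h import *
c=np.load('w3.npy',allow_pickle=True).item(); im=cv2.imread('pics/w3.png')
def win(m,a,b,cc,d):
    k=np.zeros_like(m); k[c0:d0,a0:b0]=1
    return m*k
a0,b0,c0,d0=195,320,105,250
g=cv2.cvtColor(im,cv2.COLOR_BGR2GRAY); hsv=cv2.cvtColor(im,cv2.COLOR_BGR2HSV)
K=np.ones((9,9))
m=win(cv2.morphologyEx((im.min(2)>190).astype(np.uint8),cv2.MORPH_CLOSE,K),0,0,0,0)
print('block',rect(c,m,.028,amin=500))
m2=win(((im.max(2)<60)|((hsv[:,:,0]>95)&(hsv[:,:,0]<125)&(hsv[:,:,1]>150))).astype(np.uint8),0,0,0,0)
m2=cv2.morphologyEx(m2,cv2.MORPH_OPEN,np.ones((5,5)))
print('foam',rect(c,cv2.bitwise_or(m2,m),.010,amin=500))
E
```

```text
block [([617.7, -159.0], [49.3, 75.6], 99.5, [251.0, 189.0], 4847.5)]
foam [([622.2, -155.4], [90.5, 115.1], 99.6, [256.0, 177.0], 12473.5)]
```

It is probably seated but close to one wall, so I'll regrip it and centre it.

drive_tool([
  [[0,0,0],[0,0,-4],8.5],
  [[0,0,0],[0,0,-5],8.5],
  [[0,0,0],[0,0,-2.3],8.5],
  [[0,0,0],[0,0,-0.7],8.5],
  [[0,0,0],[0,0,0],8.5],
  [[0,0,0],[0,0,0],4.0],
  [[0,0,0],[0,0,0],4.0],
  [[0,0,0],[0,0,0],4.0],
])

```text
clock: 7.18
position: [0.619, -0.1609, 0.0273]
ee_rot: [0.001, 0.646, 0.763, 0.0]
contact_force: [-0.9, -0.3, 5.7]
width: 0.0483
gripper_force: 71.5
```

drive_tool([
  [[0,0,0],[0,0,0],4.0],
  [[0,0,0],[0,0,0.4],4.0],
  [[0,0,0],[0.2,0.2,0.8],4.0],
  [[0,0,0],[0.2,0.15,0],4.0],
  [[0,0,0],[0,0,0],4.0],
  [[0,0,0],[0,0,0],4.0],
])

```text
clock: 7.92
position: [0.6223, -0.1568, 0.0369]
ee_rot: [-0.0, 0.646, 0.763, -0.0]
contact_force: [0.4, 0.3, -5.4]
width: 0.0483
gripper_force: 72.4
```

drive_tool([
  [[0,0,0],[0,0,-0.6],4.0],
  [[0,0,0],[0,0,-0.4],4.0],
  [[0,0,0],[0,0,0],4.0],
  [[0,0,0],[0,0,0],4.0],
  [[0,0,0],[0,0,0],5.6],
  [[0,0,0],[0,0,0],6.2],
])

```text
clock: 8.68
position: [0.6238, -0.1574, 0.0282]
ee_rot: [0.001, 0.646, 0.763, 0.001]
contact_force: [0.7, 0.5, -1.1]
width: 0.0625
gripper_force: 0.0
```

drive_tool([
  [[0,0,0],[0,0,3],7.5],
  [[0,0,0],[0,0,5],8.5],
  [[0,0,0],[0,0,4],8.5],
  [[0,0,0],[0,0,0],8.5],
  [[0,0,0],[0,0,0],8.5],
])

```text
clock: 9.3
position: [0.6224, -0.1569, 0.1472]
ee_rot: [0.0, 0.646, 0.763, 0.0]
contact_force: [-0.0, 1.2, -0.6]
width: 0.0846
gripper_force: 0.0
```

```bash
cat >> h.py <<'E'
def chk(c,im,box,zt,thr=190):
    x0,x1,y0,y1=box; k=np.zeros(im.shape[:2],np.uint8); k[y0:y1,x0:x1]=1
    im=np.ascontiguousarray(im[:,:,::-1]); hsv=cv2.cvtColor(im,cv2.COLOR_BGR2HSV)
    m=cv2.morphologyEx((im.min(2)>thr).astype(np.uint8),cv2.MORPH_CLOSE,np.ones((9,9)))*k
    print('obj',rect(c,m,zt,amin=300))
    m2=((im.max(2)<60)|((hsv[:,:,0]>95)&(hsv[:,:,0]<125)&(hsv[:,:,1]>150))).astype(np.uint8)*k
    m2=cv2.morphologyEx(m2,cv2.MORPH_OPEN,np.ones((5,5)))
    print('foam',rect(c,cv2.bitwise_or(m2,m),.010,amin=500))
E
python3 - <<'E'
from h import *
st(); c,im=shot('wrist','w4.png'); chk(c,im,(195,320,105,250),.028)
np.save('w4.npy',c)
# V-block rough (upper left) bright mask
m=(im.min(2)>170).astype(np.uint8); m=cv2.morphologyEx(m,cv2.MORPH_CLOSE,np.ones((7,7)))
print(rect(c,m,.042,amin=500))
E
```

```text
t 9.30 pos [ 622.4 -156.9  147.2] yang 9.5 tilt [0. 0.] w 84.6
obj [([620.1, -154.1], [49.3, 73.4], 99.6, [249.0, 186.0], 4715.5)]
foam [([622.2, -155.6], [90.5, 115.8], 99.6, [251.0, 180.0], 12212.5)]
[([653.8, -290.7], [24.5, 51.9], 100.9, [259.0, 332.0], 634.0), ([619.4, -149.6], [46.9, 70.0], 99.5, [248.0, 187.0], 4796.0), ([474.5, -108.1], [49.8, 54.3], 172.5, [66.0, 103.0], 3629.5), ([740.3, -10.6], [34.3, 68.4], 168.4, [444.0, 32.0], 3462.5), ([561.6, -34.6], [22.1, 27.4], 88.0, [193.0, 19.0], 1183.0)]
```

drive_tool([
  [[0,0,0.18],[-2.5,0.8,1],8.5],
  [[0,0,0.18],[-2.5,0.8,1],8.5],
  [[0,0,0.18],[-2.5,0.8,0],8.5],
  [[0,0,0.18],[-2.5,0.8,0],8.5],
  [[0,0,0.18],[-2.5,0.8,0],8.5],
  [[0,0,0.18],[-2.5,0.8,0],8.5],
  [[0,0,0.18],[0,0,0],8.5],
  [[0,0,0],[0,0,0],8.5],
])

```text
clock: 10.35
position: [0.4718, -0.1087, 0.1662]
ee_rot: [-0.001, 0.074, 0.997, 0.0]
contact_force: [0.7, -1.0, 0.2]
width: 0.085
gripper_force: 0.0
```

drive_tool([
  [[0,0,0],[0,0,0],8.5],
  [[0,0,0],[0,0,0],8.5],
])

```text
clock: 10.6
position: [0.4728, -0.109, 0.1669]
ee_rot: [-0.0, 0.074, 0.997, 0.0]
contact_force: [0.5, -0.2, -0.2]
width: 0.085
gripper_force: 0.0
```

```bash
python3 - <<'E'
from h import *
st(); c,im=shot('wrist','w5.png'); np.save('w5.npy',c)
for t in (150,170,190):
    m=(im.min(2)>t).astype(np.uint8); m=cv2.morphologyEx(m,cv2.MORPH_CLOSE,np.ones((9,9)))
    print(t,rect(c,m,.042,amin=500))
h=cv2.cvtColor(im,cv2.COLOR_RGB2HSV);H,S,V=cv2.split(h)
print('blue',rect(c,(H>95)&(H<125)&(S>150)&(V>80),.003,amin=200))
E
```

```text
t 10.60 pos [ 472.8 -109.   166.9] yang 81.6 tilt [-0.001  0.   ] w 85.0
150 [([613.4, -150.5], [58.2, 70.4], 99.5, [232.0, 323.0], 2476.0), ([525.7, -277.8], [23.6, 55.4], 9.7, [83.0, 270.0], 503.5), ([517.7, 96.9], [33.0, 54.3], 81.7, [482.0, 203.0], 577.0), ([498.0, -1.3], [97.6, 163.7], 164.2, [376.0, 195.0], 6786.0), ([434.3, -102.6], [49.9, 116.3], 171.5, [252.0, 150.0], 4811.0), ([373.5, -187.1], [38.4, 69.5], 17.0, [137.0, 83.0], 1515.5), ([366.0, -268.5], [65.0, 126.3], 160.6, [36.0, 82.0], 6995.0)]
170 [([607.9, -151.4], [46.5, 70.0], 99.7, [230.0, 322.0], 2416.5), ([534.1, -18.0], [22.6, 64.7], 86.7, [359.0, 240.0], 1394.5), ([468.7, -107.6], [46.7, 49.4], 81.5, [253.0, 186.0], 2584.0)]
190 [([608.0, -151.4], [45.9, 69.8], 99.8, [230.0, 322.0], 2374.0), ([534.1, -18.1], [22.2, 64.5], 86.4, [359.0, 241.0], 1253.5), ([467.1, -119.6], [31.1, 43.2], 0.4, [239.0, 186.0], 1262.5)]
blue [([636.3, 153.4], [47.4, 56.0], 17.4, [494.0, 282.0], 1339.5), ([521.5, -378.2], [48.0, 62.5], 83.2, [22.0, 257.0], 1686.0)]
```

View pics/w5.png

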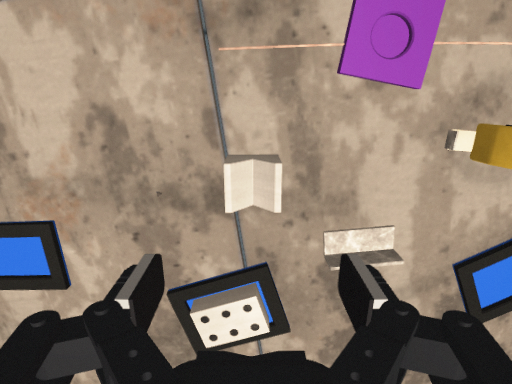

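The V-block is at (253,185) with its groove up and down in the image, square to the jaws. The setting block sits in its foam at (230,320), the angle offcut is at (360,245), and the jaws have room.

drive_tool([
  [[0,0,0],[-0.2,0.1,-4],8.5],
  [[0,0,0],[0,0,-5],8.5],
  [[0,0,0],[0,0,-4],8.5],
  [[0,0,0],[0,0,-1.2],8.5],
  [[0,0,0],[0,0,0],8.5],
  [[0,0,0],[0,0,0],4.0],
  [[0,0,0],[0,0,0],4.0],
  [[0,0,0],[0,0,0],4.0],
])

```text
clock: 11.65
position: [0.472, -0.1081, 0.0271]
ee_rot: [0.002, 0.073, 0.997, -0.0]
contact_force: [-0.4, 0.5, 5.9]
width: 0.0486
gripper_force: 72.9
```

drive_tool([
  [[0,0,0],[0,0,0],4.0],
  [[0,0,0],[0,0,3],4.0],
  [[0,0,0],[0,0,6],4.0],
  [[0,0,0],[0,0,4],4.0],
  [[0,0,0],[0,0,0],4.0],
])

```text
clock: 12.28
position: [0.4726, -0.1087, 0.1584]
ee_rot: [0.004, 0.073, 0.997, -0.001]
contact_force: [1.1, 0.1, -5.6]
width: 0.0486
gripper_force: 76.1
```

drive_tool([
  [[0,0,0.08],[3.13,4.06,0],4.0],
  [[0,0,0.08],[3.13,4.06,0],4.0],
  [[0,0,0.08],[3.13,4.06,0],4.0],
  [[0,0,0.08],[3.13,4.06,0],4.0],
  [[0,0,0.08],[3.13,4.06,0],4.0],
  [[0,0,0.06],[3.13,4.06,0],4.0],
  [[0,0,0],[3.13,4.06,0],4.0],
  [[0,0,0],[0,0,0],4.0],
])

```text
clock: 13.28
position: [0.6903, 0.1797, 0.151]
ee_rot: [-0.002, -0.158, 0.987, 0.001]
contact_force: [-0.4, -1.0, -4.7]
width: 0.0487
gripper_force: 76.0
```

drive_tool([
  [[0,0,0],[0,0,0],4.0],
  [[0,0,0],[0,0,0],4.0],
])

```text
clock: 13.52
position: [0.6885, 0.1751, 0.154]
ee_rot: [-0.002, -0.156, 0.988, -0.0]
contact_force: [-0.2, -0.3, -5.1]
width: 0.0487
gripper_force: 76.0
```

```bash
python3 - <<'E'
from h import *
st(); c,im=shot('wrist','w6.png'); np.save('w6.npy',c)
h=cv2.cvtColor(im,cv2.COLOR_RGB2HSV);H,S,V=cv2.split(h)
print('blue',rect(c,(H>95)&(H<125)&(S>150)&(V>80),.003,amin=200))
E
```

```text
t 13.53 pos [688.5 175.1 154. ] yang 108.0 tilt [-0.003 -0.001] w 48.7
blue [([632.9, 156.8], [59.6, 60.9], 107.9, [251.0, 119.0], 4557.0)]
```

View pics/w6.png

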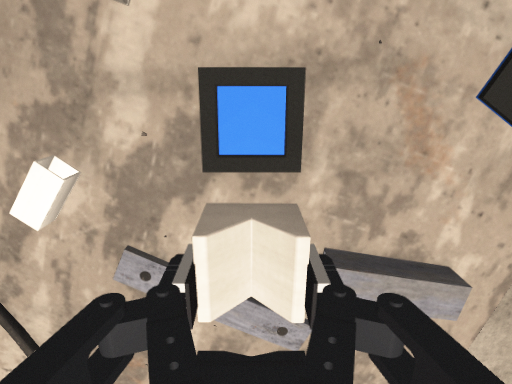

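The vee foam is clear at (251,119) and square to the block, which the jaws hold at (250,260). Placing it.

drive_tool([
  [[0,0,0],[-5.4,-1.8,0],4.0],
  [[0,0,0],[0,0,-3],4.0],
  [[0,0,0],[0,0,-5],4.0],
  [[0,0,0],[0,0,-2],4.0],
  [[0,0,0],[0,0,0],4.0],
  [[0,0,0],[0,0,-1.5],4.0],
  [[0,0,0],[0,0,-0.8],4.0],
  [[0,0,0],[0,0,0],4.0],
])

```text
clock: 14.58
position: [0.6353, 0.1581, 0.0319]
ee_rot: [-0.001, -0.156, 0.988, 0.0]
contact_force: [-0.4, 0.0, -4.7]
width: 0.0485
gripper_force: 76.0
```

drive_tool([
  [[0,0,0],[0,0,0],4.0],
  [[0,0,0],[0,0,0],5.6],
  [[0,0,0],[0,0,0],6.2],
  [[0,0,0],[0,0,3],7],
  [[0,0,0],[0,0,6],7],
  [[0,0,0],[0,0,4],7],
  [[0,0,0],[0,0,0],7],
  [[0,0,0],[0,0,0],7],
])

```text
clock: 15.58
position: [0.6353, 0.1582, 0.1623]
ee_rot: [-0.0, -0.156, 0.988, 0.0]
contact_force: [0.4, 0.4, -0.2]
width: 0.0701
gripper_force: 0.0
```

```bash
python3 - <<'E'
from h import *
st(); c,im=shot('wrist','w7.png'); np.save('w7.npy',c)
chk(c,im,(180,330,100,270),.045,170)
E
```

```text
t 15.57 pos [635.3 158.2 162.3] yang 108.0 tilt [-0.  0.] w 70.1
obj [([632.2, 155.9], [46.6, 49.6], 108.0, [250.0, 190.0], 2737.5)]
foam [([631.6, 156.7], [88.2, 88.6], 108.0, [251.0, 176.0], 8315.0)]
```

View pics/w7.png

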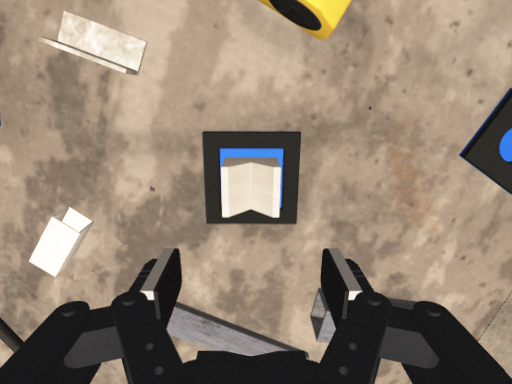

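The V-block is seated, centred and groove up at (250,185). Next is the tape measure.

drive_tool([
  [[0,0,-0.175],[-2,-0.2,0.5],7],
  [[0,0,-0.175],[-2,-0.2,0.5],7],
  [[0,0,-0.175],[-2,-0.2,0],7],
  [[0,0,-0.175],[-2,-0.2,0],7],
  [[0,0,-0.175],[-2,-0.2,0],7],
  [[0,0,-0.175],[-2,-0.2,0],7],
  [[0,0,-0.175],[-2,-0.2,0],7],
  [[0,0,-0.175],[-2,0,0],7],
])

```text
clock: 16.62
position: [0.474, 0.1439, 0.1706]
ee_rot: [-0.001, 0.519, 0.855, -0.001]
contact_force: [-0.1, 0.2, -0.2]
width: 0.0698
gripper_force: 0.0
```

drive_tool([
  [[0,0,-0.175],[0,0,0],7],
  [[0,0,-0.175],[0,0,0],7],
  [[0,0,-0.175],[0,0,0],7],
  [[0,0,-0.175],[0,0,0],7],
  [[0,0,0],[0,0,0],7],
  [[0,0,0],[0,0,0],7],
  [[0,0,0],[0,0,0],7],
])

```text
clock: 17.5
position: [0.4756, 0.1442, 0.172]
ee_rot: [-0.0, 0.778, 0.628, -0.0]
contact_force: [-0.5, 0.4, -0.1]
width: 0.0702
gripper_force: 0.0
```

```bash
python3 - <<'E'
from h import *
st(); c,im=shot('wrist','w8.png'); np.save('w8.npy',c)
h=cv2.cvtColor(im,cv2.COLOR_RGB2HSV);H,S,V=cv2.split(h)
m=((H>18)&(H<35)&(S>130)&(V>90)).astype(np.uint8)
for z in (.055,.065): print('yellow',rect(c,m,z,amin=200))
E
```

```text
t 17.50 pos [475.6 144.2 172. ] yang -12.2 tilt [-0.001 -0.   ] w 70.2
yellow [([473.4, 155.0], [37.0, 66.4], 77.8, [246.0, 181.0], 3172.0)]
yellow [([474.2, 157.7], [35.5, 63.8], 77.8, [246.0, 181.0], 3172.0)]
```

View pics/w8.png

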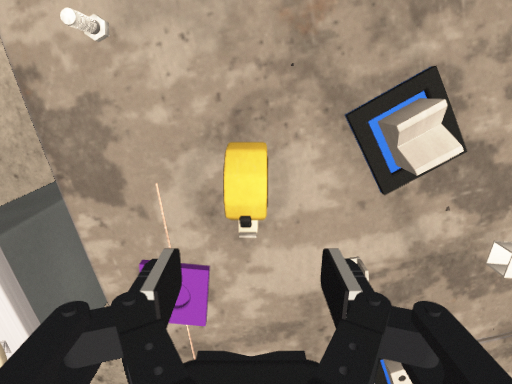

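The tape measure is at (246,181), hook end at (248,236), and square to the jaws. The V-block in its foam is at the upper right (410,130), and the bolt at the upper left (85,22).

```bash
python3 - <<'E'
from h import *
c=np.load('w8.npy',allow_pickle=True).item()
t=onz(c,248,237,.010)*1000; u=np.array([np.cos(np.radians(77.8)),np.sin(np.radians(77.8))])
print('hook tip',t,'mid',t+62*u, 'back low',onz(c,246,143,.015)*1000,onz(c,246,143,.04)*1000)
print('front top edge',onz(c,246,217,.05)*1000, 'bolt',onz(c,70,15,.051)*1000,onz(c,94,29,.005)*1000)
E
```

```text
hook tip [459.82237151  84.20773285] mid [472.92450889 144.80751829] back low [479.25231179 180.83667588] [480.43732138 184.37857249]
front top edge [466.7958466  122.30638379] bolt [373.42341997 308.41128063] [369.06097764 307.92678214]
```

drive_tool([
  [[0,0,0],[-0.25,0.05,-4],7],
  [[0,0,0],[0,0,-5],7],
  [[0,0,0],[0,0,-3.6],7],
  [[0,0,0],[0,0,-1],7],
  [[0,0,0],[0,0,0],7],
  [[0,0,0],[0,0,0],2.8],
  [[0,0,0],[0,0,0],2.8],
  [[0,0,0],[0,0,0],2.8],
], force=60)

```text
clock: 18.55
position: [0.4742, 0.1449, 0.0378]
ee_rot: [0.001, 0.779, 0.627, 0.001]
contact_force: [0.1, 0.1, 6.3]
width: 0.0355
gripper_force: 59.7
```

drive_tool([
  [[0,0,0],[0,0,0],2.8],
  [[0,0,0],[0,0,0],2.8],
  [[0,0,0],[0,0,3],2.8],
  [[0,0,0],[0,0,6],2.8],
  [[0,0,0],[0,0,4],2.8],
  [[0,0,0],[0,0,0],2.8],
])

```text
clock: 19.3
position: [0.4755, 0.1451, 0.1697]
ee_rot: [0.002, 0.779, 0.627, 0.004]
contact_force: [0.8, -0.2, -3.8]
width: 0.0356
gripper_force: 61.2
```

drive_tool([
  [[0,0,0.035],[0.3,-4,0],2.8],
  [[0,0,0.035],[0.3,-5.9,0],2.8],
  [[0,0,0.035],[0.3,-5.9,0],2.8],
  [[0,0,0],[0.3,-5.9,0],2.8],
  [[0,0,0],[0.3,-5.9,0],2.8],
  [[0,0,0],[0.3,-5.9,0],2.8],
  [[0,0,0],[0.3,-5.9,0],2.8],
  [[0,0,0],[0.3,-5.9,0],2.8],
])

```text
clock: 20.3
position: [0.496, -0.3094, 0.1641]
ee_rot: [-0.002, 0.745, 0.667, -0.0]
contact_force: [1.2, 0.1, -2.3]
width: 0.035
gripper_force: 61.0
```

drive_tool([
  [[0,0,0],[0.3,-5.9,0],2.8],
  [[0,0,0],[0.3,-5.9,0],2.8],
  [[0,0,0],[0.2,-4.7,0],2.8],
  [[0,0,0],[0,-2.7,0],2.8],
  [[0,0,0],[0,0,0],2.8],
  [[0,0,0],[0,0,0],2.8],
  [[0,0,0],[0,0,0],2.8],
])

```text
clock: 21.18
position: [0.5052, -0.4987, 0.1656]
ee_rot: [-0.001, 0.745, 0.668, 0.0]
contact_force: [0.6, -0.2, -1.9]
width: 0.0354
gripper_force: 61.1
```

```bash
python3 - <<'E'
from h import *
st(); c,im=shot('wrist','w9.png'); np.save('w9.npy',c)
h=cv2.cvtColor(im,cv2.COLOR_RGB2HSV);H,S,V=cv2.split(h)
print('blue',rect(c,(H>95)&(H<125)&(S>150)&(V>80),.003,amin=200))
E
```

```text
t 21.18 pos [ 505.2 -498.7  165.6] yang -6.2 tilt [-0.001  0.002] w 35.4
blue [([518.3, -398.9], [50.8, 110.6], 83.7, [253.0, 66.0], 7331.5)]
```

View pics/w9.png

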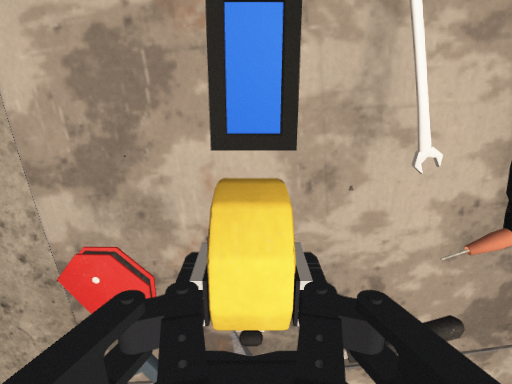

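The tape foam is clear at (253,66) and parallel to the tape, which hangs at (250,255). Placing it.

drive_tool([
  [[0,0,0],[0.7,5.6,0],2.8],
  [[0,0,0],[0.75,5.65,0],2.8],
  [[0,0,0],[0,0,-3],2.8],
  [[0,0,0],[0,0,-5],2.8],
  [[0,0,0],[0,0,-2],2.8],
  [[0,0,0],[0,0,0],2.8],
  [[0,0,0],[0,0,0],2.8],
  [[0,0,0],[0,0,0],2.8],
])

```text
clock: 22.22
position: [0.5207, -0.3885, 0.0682]
ee_rot: [0.002, 0.745, 0.667, 0.0]
contact_force: [-0.9, -0.0, -2.0]
width: 0.035
gripper_force: 60.9
```

```bash
python3 - <<'E'
from h import *
st()
E
```

```text
t 22.23 pos [ 520.7 -388.5   68.2] yang -6.3 tilt [ 0.003 -0.002] w 35.0
```

drive_tool([
  [[0,0,0],[-0.1,0.2,-1],2.8],
  [[0,0,0],[0,0,-1.2],2.8],
  [[0,0,0],[0,0,-0.5],2.8],
  [[0,0,0],[0,0,0],2.8],
  [[0,0,0],[0,0,0],2.8],
])

```text
clock: 22.85
position: [0.5181, -0.3852, 0.0408]
ee_rot: [-0.001, 0.745, 0.667, -0.0]
contact_force: [-3.0, 3.4, 10.1]
width: 0.0349
gripper_force: 62.4
```

drive_tool([
  [[0,0,0],[0,0,0],4.2],
  [[0,0,0],[0,0,0],5],
  [[0,0,0],[0,0,3],6],
  [[0,0,0],[0,0,6],7],
  [[0,0,0],[0,0,5],7],
  [[0,0,0],[0,0,0],7],
  [[0,0,0],[0,0,0],7],
])

```text
clock: 23.72
position: [0.5184, -0.3855, 0.1787]
ee_rot: [-0.0, 0.745, 0.667, -0.0]
contact_force: [-0.2, 0.3, -0.7]
width: 0.0703
gripper_force: 0.0
```

```bash
python3 - <<'E'
from h import *
st(); c,im=shot('wrist','w10.png'); np.save('w10.npy',c)
E
```

```text
t 23.73 pos [ 518.4 -385.5  178.7] yang -6.3 tilt [-0.001  0.001] w 70.3
```

View pics/w10.png

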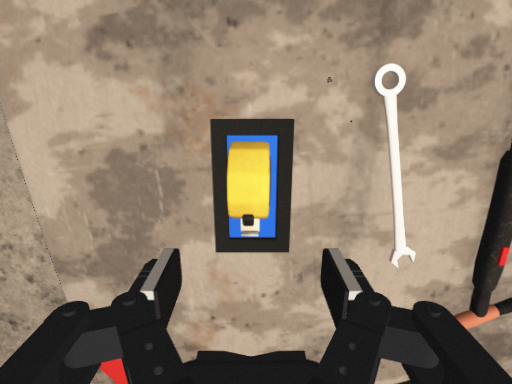

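The tape stands in the cut-out with its case at (249,180) and hook at (250,230). Blue floor is visible at (228..277, 136..238). I'll check the hook clearance.

```bash
python3 - <<'E'
from h import *
c=np.load('w10.npy',allow_pickle=True).item(); im=cv2.imread('pics/w10.png')
f=np.array([518.3,-398.9]); u=np.array([np.cos(np.radians(83.7)),np.sin(np.radians(83.7))]); n=np.array([u[1],-u[0]])
def rel(px,z): d=onz(c,*px,z)*1000-f; return (d@n).round(1),(d@u).round(1)
print('hook tip',rel((250,236),.013),rel((250,236),.003)); print('case back',rel((249,142),.02),'sides top',rel((228,180),.068),rel((271,180),.068))
print('cutout ends',rel((250,135),.003),rel((250,238),.003),rel((227,190),.003),rel((277,190),.003))
print(im[225:242,243].tolist())
cv2.imwrite('pics/w10c.png',cv2.resize(im[110:260,190:315],None,fx=4,fy=4,interpolation=cv2.INTER_CUBIC))
E
```

```text
hook tip (np.float64(-2.0), np.float64(-49.1)) (np.float64(-2.1), np.float64(-53.9))
case back (np.float64(-2.8), np.float64(50.7)) sides top (np.float64(-19.6), np.float64(27.0)) (np.float64(15.2), np.float64(27.0))
cutout ends (np.float64(-1.9), np.float64(55.1)) (np.float64(-2.1), np.float64(-56.3)) (np.float64(-25.9), np.float64(-1.4)) (np.float64(26.0), np.float64(-1.4))
[[145, 176, 195], [190, 224, 237], [198, 232, 243], [199, 231, 243], [195, 229, 241], [158, 189, 208], [106, 120, 134], [102, 116, 130], [108, 122, 135], [151, 170, 186], [189, 181, 185], [199, 132, 103], [142, 66, 34], [19, 21, 20], [28, 30, 32], [33, 36, 39], [36, 39, 42]]
```

View pics/w10c.png

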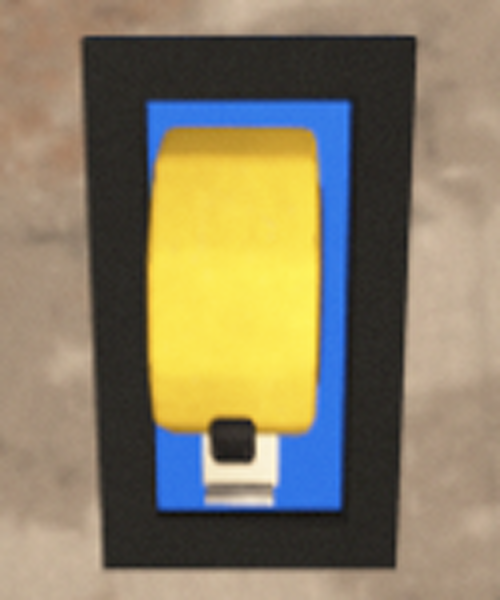

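The tape is seated with clearance all round. Now the bolt.

drive_tool([
  [[0,0,0],[-1.2,4,0],5],
  [[0,0,0],[-1.2,5.9,0],5],
  [[0,0,0],[-1.2,5.9,0],5],
  [[0,0,0],[-1.2,5.9,0],5],
  [[0,0,0],[-1.2,5.9,0],5],
  [[0,0,0],[-1.2,5.9,0],5],
  [[0,0,0],[-1.2,5.9,0],5],
  [[0,0,0],[-1.2,5.9,0],5],
])

```text
clock: 24.78
position: [0.4212, 0.0689, 0.1778]
ee_rot: [-0.001, 0.745, 0.667, -0.001]
contact_force: [0.3, 0.3, 0.3]
width: 0.0498
gripper_force: 0.0
```

drive_tool([
  [[0,0,0],[-1.2,5.9,0],5],
  [[0,0,0],[-1.2,5.9,0],5],
  [[0,0,0],[-1.2,5.9,0],5],
  [[0,0,0],[-1.2,4.9,0],5],
  [[0,0,0],[-0.4,1.4,0],5],
  [[0,0,0],[0,0,0],5],
  [[0,0,0],[0,0,0],5],
  [[0,0,0],[0,0,0],5],
])

```text
clock: 25.78
position: [0.3712, 0.3059, 0.1792]
ee_rot: [0.0, 0.746, 0.666, -0.0]
contact_force: [-0.4, 0.7, 0.8]
width: 0.0497
gripper_force: 0.0
```

```bash
python3 - <<'E'
from h import *
st(); c,im=shot('wrist','w11.png'); np.save('w11.npy',c)
m=(im.min(2)>170).astype(np.uint8); m=cv2.morphologyEx(m,cv2.MORPH_CLOSE,np.ones((5,5)))
print(rect(c,m,.02,amin=80))
E
```

```text
t 25.77 pos [371.2 305.9 179.2] yang -6.4 tilt [-0.    -0.001] w 49.7
[([26.8, 99.0], [24.4, 57.0], 37.2, [8.0, 363.0], 296.0), ([93.9, 145.2], [61.6, 125.5], 0.4, [33.0, 326.0], 2082.0), ([642.1, 131.5], [38.1, 54.3], 105.1, [500.0, 296.0], 834.0), ([370.4, 307.8], [18.7, 29.3], 75.1, [250.0, 178.0], 408.5)]
```

View pics/w11.png

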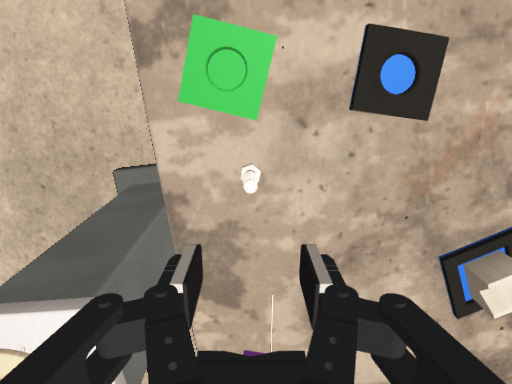

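The bolt stands at (251,178), with its head at (251,174) and shank top at (250,187). The foam with the blue round floor is at (397,74), and the green look-alike at (227,68) stays alone.

```bash
python3 - <<'E'
from h import *
c=np.load('w11.npy',allow_pickle=True).item(); im=cv2.imread('pics/w11.png')
print('top',onz(c,250.5,186.5,.051)*1000,'head',onz(c,251,174,.007)*1000)
g=im[160:200,235:266].min(2); ys,xs=np.where(g>170); print(xs.min()+235,xs.max()+235,ys.min()+160,ys.max()+160)
for y in range(164,196,2): 
    k=np.where(g[y-160]>170)[0]; print(y,(k.min()+235,k.max()+235) if len(k) else None)
h=cv2.cvtColor(im,cv2.COLOR_BGR2HSV);H,S,V=cv2.split(h)
m=((H>95)&(H<125)&(S>150)&(V>80)).astype(np.uint8); m[:,440:]=0; print('blue',rect(c,m,.003,amin=200))
m=((im.max(2)<60)|(m>0)).astype(np.uint8); m[:,:330]=0;m[:,470:]=0;m[150:]=0; print('foam',rect(c,cv2.morphologyEx(m,cv2.MORPH_OPEN,np.ones((5,5))),.01,amin=300))
E
```

```text
top [371.45890703 308.7124259 ] head [371.92737224 308.81630778]
240 260 164 193
164 (np.int64(252), np.int64(253))
166 (np.int64(246), np.int64(255))
168 (np.int64(242), np.int64(257))
170 (np.int64(241), np.int64(259))
172 (np.int64(241), np.int64(260))
174 (np.int64(241), np.int64(260))
176 (np.int64(241), np.int64(259))
178 (np.int64(240), np.int64(259))
180 (np.int64(242), np.int64(258))
182 (np.int64(243), np.int64(257))
184 (np.int64(243), np.int64(256))
186 (np.int64(243), np.int64(257))
188 (np.int64(244), np.int64(256))
190 (np.int64(245), np.int64(256))
192 (np.int64(246), np.int64(254))
194 None
blue [([520.3, 389.4], [33.9, 35.1], 123.6, [397.0, 74.0], 1065.5)]
foam [([517.9, 389.6], [75.1, 77.7], 166.8, [398.0, 72.0], 6780.5)]
```

drive_tool([
  [[0,0,0],[0,0.25,-4],5],
  [[0,0,0],[0,0,-5],5],
  [[0,0,0],[0,0,-4],5],
  [[0,0,0],[0,0,-1.7],5],
  [[0,0,0],[0,0,-0.5],5],
  [[0,0,0],[0,0,0],3],
  [[0,0,0],[0,0,0],1.8],
  [[0,0,0],[0,0,0],1.0],
], force=40)

```text
clock: 26.82
position: [0.3714, 0.31, 0.0283]
ee_rot: [0.0, 0.745, 0.667, 0.001]
contact_force: [0.3, -0.5, 2.9]
width: 0.0109
gripper_force: 38.4
```

drive_tool([
  [[0,0,0],[0,0,0],0.5],
  [[0,0,0],[0,0,0],0.5],
  [[0,0,0],[0,0,0],0.5],
  [[0,0,0],[0,0,3],0.5],
  [[0,0,0],[0,0,6],0.5],
  [[0,0,0],[0,0,5],0.5],
  [[0,0,0],[0,0,0],0.5],
])

```text
clock: 27.7
position: [0.3731, 0.3113, 0.1714]
ee_rot: [0.001, 0.745, 0.667, 0.005]
contact_force: [0.4, -0.3, -1.3]
width: 0.011
gripper_force: 39.0
```

drive_tool([
  [[0,0,0],[4.9,2.7,0],0.5],
  [[0,0,0],[4.9,2.7,0],0.5],
  [[0,0,0],[5.0,2.6,0],0.5],
  [[0,0,0],[0,0,-4],0.5],
  [[0,0,0],[0,0,-4],0.5],
  [[0,0,0],[0,0,0],0.5],
  [[0,0,0],[0,0,0],0.5],
  [[0,0,0],[0,0,0],0.5],
])

```text
clock: 28.7
position: [0.5198, 0.3904, 0.0893]
ee_rot: [0.0, 0.745, 0.667, 0.002]
contact_force: [0.4, 0.3, -1.3]
width: 0.0109
gripper_force: 39.2
```

```bash
python3 - <<'E'
from h import *
st(); c,im=shot('wrist','w12.png'); np.save('w12.npy',c); im=np.ascontiguousarray(im[:,:,::-1])
h=cv2.cvtColor(im,cv2.COLOR_BGR2HSV);H,S,V=cv2.split(h)
m=((H>95)&(H<125)&(S>150)&(V>80)).astype(np.uint8); print('blue',rect(c,m,.003,amin=100))
print([tuple(np.round(proj(c,(.5193,.3893,z)))) for z in (.003,.010,.061,.112)])
m=(im.min(2)>150).astype(np.uint8); m[:,:200]=0; m[:,300:]=0
n,l,s,ct=cv2.connectedComponentsWithStats(m); print([s[i].tolist() for i in range(1,n) if s[i,4]>60])
d=((im.max(2)<60)|((H>95)&(H<125)&(S>150))).astype(np.uint8); d[:,:130]=0; d[:,380:]=0; d[235:]=0
print('foam',rect(c,cv2.morphologyEx(d,cv2.MORPH_OPEN,np.ones((5,5))),.01,amin=500))
E
```

```text
t 28.70 pos [519.8 390.4  89.3] yang -6.3 tilt [0.003 0.002] w 10.9
blue [([519.6, 389.1], [32.7, 36.1], 173.6, [250.0, 208.0], 1565.5)]
[(np.float64(250.0), np.float64(208.0)), (np.float64(250.0), np.float64(211.0)), (np.float64(250.0), np.float64(243.0)), (np.float64(249.0), np.float64(298.0))]
[[200, 0, 100, 66, 5742], [249, 113, 7, 18, 74], [200, 132, 68, 31, 863], [235, 228, 34, 20, 301], [238, 248, 26, 62, 1389]]
foam [([521.3, 397.3], [62.4, 74.9], 166.7, [250.0, 195.0], 7672.0)]
```

drive_tool([
  [[0,0,0],[0,-0.05,-3],0.5],
  [[0,0,0],[0,0,-1.7],0.5],
  [[0,0,0],[0,0,-0.7],0.5],
  [[0,0,0],[0,0,0],0.5],
  [[0,0,0],[0,0,0],0.5],
])

```text
clock: 29.38
position: [0.5194, 0.3896, 0.0342]
ee_rot: [0.0, 0.745, 0.667, 0.001]
contact_force: [0.1, 0.7, -0.1]
width: 0.0106
gripper_force: 39.2
```

drive_tool([
  [[0,0,0],[0,0,-0.2],0.5],
  [[0,0,0],[0,0,0],0.5],
  [[0,0,0],[0,0,0],0.5],
])

```text
clock: 29.75
position: [0.5188, 0.3892, 0.0315]
ee_rot: [0.0, 0.745, 0.667, 0.0]
contact_force: [-0.6, 0.1, -0.6]
width: 0.0105
gripper_force: 39.2
```

drive_tool([
  [[0,0,0],[0,0,0],1.4],
  [[0,0,0],[0,0,0],2.0],
  [[0,0,0],[0,0,0],3.5],
  [[0,0,0],[0,0,0],5],
  [[0,0,0],[0,0,4],5],
  [[0,0,0],[0,0,5],5],
  [[0,0,0],[0,0,5],5],
  [[0,0,0],[0,0,0],5],
])

```text
clock: 30.75
position: [0.5213, 0.3908, 0.1766]
ee_rot: [0.001, 0.745, 0.667, 0.005]
contact_force: [0.0, -0.8, -0.3]
width: 0.0499
gripper_force: 0.0
```

drive_tool([
  [[0,0,0],[0,0,0],5],
  [[0,0,0],[0,0,0],5],
])

```text
clock: 31.0
position: [0.5178, 0.3886, 0.1695]
ee_rot: [-0.0, 0.745, 0.667, -0.002]
contact_force: [-0.0, -0.3, -0.0]
width: 0.0499
gripper_force: 0.0
```

```bash
python3 - <<'E'
from h import *
st(); c,im=shot('wrist','w13.png'); im=np.ascontiguousarray(im[:,:,::-1])
h=cv2.cvtColor(im,cv2.COLOR_BGR2HSV);H,S,V=cv2.split(h)
b=((H>95)&(H<125)&(S>150)&(V>80)).astype(np.uint8); k=cv2.morphologyEx(b,cv2.MORPH_CLOSE,np.ones((25,25))); print('blue',rect(c,b,.003,amin=100))
m=(im.min(2)>150).astype(np.uint8); m[:,:210]=0; m[:,290:]=0;m[:140]=0;m[225:]=0
n,l,s,ct=cv2.connectedComponentsWithStats(m); print([s[i].tolist() for i in range(1,n) if s[i,4]>20])
print('expect',[tuple(np.round(proj(c,(.5194,.389,z)))) for z in (.003,.012,.054)])
for y in range(150,215,3): print(y,''.join('B' if b[y,x] else '#' if m[y,x] else '.' if im[y,x].max()<60 else '-' for x in range(225,280)))
E
```

```text
t 31.00 pos [517.8 388.6 169.5] yang -6.3 tilt [-0.003 -0.002] w 49.9
blue [([519.5, 390.3], [32.8, 34.9], 173.7, [252.0, 176.0], 473.5)]
[[210, 140, 6, 23, 113], [242, 170, 22, 32, 483]]
expect [(np.float64(253.0), np.float64(178.0)), (np.float64(253.0), np.float64(180.0)), (np.float64(253.0), np.float64(193.0))]
150 .......................................................
153 .......................................................
156 .......................................................
159 .......................................................
162 ...................-BBBBBBBBBBBBBBBB-..................
165 ...............BBBBBBBBBBBBBBBBBBBBBBBBBB..............
168 ............BBBBBBBBBBBBBBBBBBBBBBBBBBBBBBBB...........
171 ...........BBBBBBBBBB-----#######BBBBBBBBBBBB-.........
174 ..........BBBBBBBB-#################-BBBBBBBBB-........
177 .........-BBBBBBBB######---##--#######-BBBBBBB-........
180 .........-BBBBBBB-####################-BBBBBBB.........
183 ..........-BBBBBB#####################BBBBBBB-.........
186 ............BBBBBB###################BBBBBBB...........
189 ..............-BBBBB###############-BBBBB-.............
192 ..................BB###############-BB.................
195 ....................-##############-.........-.........
198 .....................-############-....................
201 ........................--####--.......................
204 .......................................................
207 .......................................................
210 .......................................................
213 --------------.........................................
```

```bash
python3 -c "
from h import *
st(); print(job.sign_off())"
```

```text
t 31.05 pos [517.9 388.7 169.4] yang -6.3 tilt [-0.003 -0.002] w 50.5
the job is handed in; nothing more can be done
None
```

I put the setting block, V-block, tape measure and bolt into their own foams in the order asked, and the close-up checks showed each one inside its cut-out and the right way up; I never touched the two offcuts or the look-alikes, and handed the job in at 31 s, with no verdict returned.

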